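# Snap the bore cap onto the socket block

## Task

Swing the steel hasp up off the mouth of the aluminium socket block and right over, so that it hangs off the block's hinge side; then pick up the white ribbed cap and press it down into the block's round bore until it snaps and its flange sits flush on the sealing ring. Do not let go or ease off: finish while still pressing the cap firmly down onto the ring, and leave everything else on the bench where it is.

Things in the scene. Friction and masses are not known exactly. Their poses are not given: they have to be found in the camera images.
- block: Aluminium socket block, 90 x 90 mm, 58 mm tall, fixed to the bench on a dark 130 x 110 x 8 mm foot plate; turned up to 26 degrees either way. Origin: centre of underside, z up. A round bore, 67 mm diameter, 34 mm deep, opens in the middle of its top. Its x axis points from the catch side, facing the robot (10 mm wide bracket, 7 mm pin up to 74 mm height, 62 mm from the centre), to the hinge side.
- seal: Flat black sealing ring lying on the block's top round the bore, 80 mm outer and 67.6 mm inner diameter, 2 mm thick, fixed to the block. Origin: centre of its underside.
- seat (a point): Centre of the bore at the level of the sealing ring's top face, 60 mm above the bench; turns with the block. Four spring-loaded steel balls of 8 mm diameter sit in the bore wall on the block's diagonals, 5 mm below this level; they stick out 4.5 mm into the bore and give way outwards (3.3 N per mm each, up to 7 mm).
- hasp (a joint): Hinge angle of the steel hasp. 0: lying flat across the bore over the catch (start); pi/2: upright; grows as it is lifted and swung to the hinge (+x) side; stop at 3.4, where it hangs outside. It moves easily and, once well past upright (1.8), falls by its own weight to the stop.
- hasp_hinge (a point): Point on the hasp's hinge axis, 56 mm on the block's +x side of the bore centre, 64 mm above the bench; the axis runs along the block's y.
- hasp_end (a point): Point in the hasp strap's free end, 134 mm from the hinge axis, in the middle of its 24 mm width and 4 mm thickness; the strap ends 14 mm farther out. At the start it overhangs the block's -x side by 33 mm and can be pinched there across its 24 mm width (along the block's y) from above; it turns between the fingers as it swings.
- cap: White plastic round snap cap, 57 mm tall in all, about 90 g, standing on its plug on the bench. Origin: centre of the plug's underside, z up. Plug: 54 mm diameter at the foot, widening over 10 mm to a 63 mm bead, then a 57 mm neck. Flange: 80 mm diameter, 5 mm thick, its underside 22 mm above the origin. On top an upright grip rib. Goes in at any yaw.
- cap_flange (a point): Centre of the flange's underside, 22 mm above the cap's origin; level with seat when the cap is home. Pushed in, the force grows to a peak of roughly 8 N (4 to 15 N) with the flange 7 to 11 mm above the ring, then drops suddenly as the bead passes the balls, which even pull the cap down (up to 17 N); it rises again when the flange meets the ring, which is rigid.
- cap_rib (a point): Point in the middle of the straight grip rib, 48 mm above the cap's origin (9 mm below the rib's top, 21 mm above the flange's top). The rib is 14 mm thick (along the cap's y), 44 mm long (along its x) and 30 mm tall.
- collar: Bystander: aluminium collar, 64 mm outer, 42 mm inner diameter, 40 mm tall. Origin: centre of underside.
- jar: Bystander: small grey jar with lid, 56 mm diameter, 60 mm tall. Origin: centre of underside.
- driver: Bystander: screwdriver lying on the bench.
- spanner: Bystander: spanner lying on the bench.
- wheel: Bystander: flat copper-brown grinding wheel, 110 mm diameter, 8 mm thick, lying on the bench.
- gauge: Bystander: steel gauge block, 30 x 60 x 35 mm.
- cup: Bystander: open steel cup, 60 mm diameter, 70 mm tall.
There are look-alikes about, which are no part of the job. Of the things that look like the block, the smaller one is meant. There is more than one size of the cap; the job needs the larger.

How it is judged:
By the outcome, as a careful person would: the job done as asked, in the order asked, and still so for the second after the job is handed in, while the arm keeps its last pose, push and grip.
It also fails if it takes over 61 s, if anything falls off the work surface, if the arm or the gripper's body presses on something with over 40 N, if the wrist force passes 120 N, or if a joint passes its speed limit or range.

## Robot

A 6-joint arm with a two-finger parallel gripper is mounted at the origin on the work surface. World frame = base frame: x ahead of the robot, y to its left, z up, the work surface at z = 0. Lengths are in m, angles in degrees, forces in N, time in s.
With the tool pointing down it reaches from about 0.4 to 0.825 m from the base axis. Payload 7 kg.
Tool frame: the origin (TCP) lies on the centre line of the jaws, within the pads' length; the fingertips stand 11 mm ahead of it and the grasp point (between the pads) lies 8 mm behind it; z points along the fingers, y is the direction in which the jaws open and shut (so a half turn about z gives the same grasp; the last joint's range is limited). The gripper opens to 88 mm and grips with 3 to 60 N. Pads are 19 mm wide; open, the fingers measure 130 mm over their backs; the gripper's body (78 mm by 193 mm) begins 47 mm behind the grasp point.
Start: joints at [-52.764, 20.546, 0.682, 0, -70.136, -16.507], TCP at [0.239, -0.631, 0.238] pointing down, gripper open.
Joint ranges: [-176.03, 176.03], [-82.01, 121.73], [-58.28, 71.71], [-173.87, 95.51], [-174.79, -0.11], [-173.66, 173.66]. Speed limits (degrees/s): [136.94, 136.94, 172.46, 180, 180, 180].

## Interface

Orientations are given as [roll, pitch, yaw] about the fixed x, y, z axes, in that order (R = Rz(yaw) Ry(pitch) Rx(roll)).
In Python, from plant import ctrl, cams, order gives the robot as it stands.
- The arm moves only by the tool jog_arm, never from a script. Its argument "motion" is a list of rows, each an object with "offset": the shift along the tool's x, y, z in mm, a list of three; "roll": the turn about the tool's z in rad; "hand": the finger opening in mm, from 0 to 87.6. A call has 1 to 20 rows; each row is the pose to reach, as a shift and turn from the pose commanded when the call began, along the tool's axes at that moment; what a row does not reach only later rows make up. A row lasts 1/12 s, in which the tool goes at most 41.7 mm and 7.16 degrees, less where a joint would pass 70% of its speed; a pose out of reach is approached as far as the arm can. A call with a gripper value outside its range is refused whole. The fingers move at their own pace and stop on an object; the grip force is fixed at half the most. Time passes only in rows, so rows that repeat a pose let the fingers close. It gives the time, the measured TCP pose, the force and the opening at its end, in the units of the state.
- ctrl.get_obs(): the state, without advancing time (a new reading comes with each control period).
- cams.snapshot(name): name is "side" or "top" or "wrist"; returns a dict with "img" (384x512x3 uint8, red, green, blue), "K" (3x3 intrinsics, pixels), "cam_to_world" (4x4, takes a point from camera to world coordinates); the wrist camera has in their place "T_tool_cam" (4x4, takes a point from camera to tool coordinates, whose origin is the TCP and whose axes are the flange's). Camera axes: x right, y down, z forward; pixel columns grow to the right and rows downward; lengths in m; the calibration is good to about 2 mm. A picture is of the moment at which its call begins: read the wrist's pose just before it. There is no depth.
- order.close_job(): hands the job in, once; it reports no verdict.
The state is a dict: "clock": time; "joint_pos": joint angles; "qvel": joint speeds; "tau": joint torques, N m; "tool_pos": TCP position; "orientation": TCP orientation; "force": force on the tool from outside, world axes, zero at the start; "moment": the same for the moment, N m; "opening": finger opening in m.
Only numpy, scipy, OpenCV 4.12 (cv2) and the standard library are available. Lean on these libraries where they do the work, as an engineer would, in place of code of your own. Each camera call takes 0.05 s, during which the arm holds its last target. There are 200 camera calls.

## Working session

There is one attempt and no reset: what is moved stays moved. The work goes in short steps, Python scripts to look and compute and a tool call to move; the robot and the scene stay as the last step left them, time stands still between calls to the robot, and variables do not carry over. Pictures are saved under pics/ and viewed, about 8 in all and at most 12, crops included, and the job is handed in when it is done.

Besides the shell and the picture viewer there is one more tool, called after "Request:" as name(argument=value, ...) on one line, values as JSON. jog_arm: Moves the arm, as the interface text tells. Its arguments: {"type":"object","properties":{"motion":{"type":"array"}},"required":["motion"]}

```bash
mkdir -p pics; cat > h.py <<'E'
import numpy as np, cv2
from plant import ctrl, cams, order
from scipy.spatial.transform import Rotation as R
def tool():
    o=ctrl.get_obs(); T=np.eye(4)
    T[:3,:3]=R.from_euler('xyz',o['orientation'],degrees=True).as_matrix(); T[:3,3]=o['tool_pos']; return T
def snap(n):
    T=tool(); s=cams.snapshot(n)
    C=T@s['T_tool_cam'] if n=='wrist' else s['cam_to_world']
    np.savez('last_'+n+'.npz',img=s['img'],K=s['K'],C=C)
    return s['img'],s['K'],np.array(C)
def ray(uv,K,C,z):
    d=C[:3,:3]@np.linalg.solve(K,[uv[0],uv[1],1.]); o=C[:3,3]
    return o+d*(z-o[2])/d[2]
def proj(p,K,C):
    q=K@(C[:3,:3].T@(np.array(p)-C[:3,3])); return q[:2]/q[2]
def save(n,img,s=1): cv2.imwrite('pics/'+n+'.png',cv2.resize(img[:,:,::-1],None,fx=s,fy=s,interpolation=cv2.INTER_CUBIC))
E
python3 - <<'E'
from h import *
a,K,C=snap('top'); b,K2,C2=snap('side'); 
print(K,C,K2,C2,ctrl.get_obs())
save('top',a,1.5); save('side',b,1.5)
E
```

```text
[[438.09952409   0.         252.90497839]
 [  0.         438.09952409 189.81849948]
 [  0.           0.           1.        ]] [[-2.45728180e-03 -9.94980110e-01  1.00042707e-01  3.41640162e-01]
 [-9.99641434e-01 -2.23462296e-04 -2.67759771e-02  7.60513711e-02]
 [ 2.66639204e-02 -1.00072632e-01 -9.94622795e-01  1.25329659e+00]
 [ 0.00000000e+00  0.00000000e+00  0.00000000e+00  1.00000000e+00]] [[395.49072378   0.         258.02297312]
 [  0.         395.49072378 191.37029301]
 [  0.           0.           1.        ]] [[-0.9838505  -0.13009121  0.12294092  0.34342737]
 [-0.17829333  0.65163429 -0.73728166  0.97132668]
 [ 0.01580134 -0.74729447 -0.66430512  0.89702603]
 [ 0.          0.          0.          1.        ]] {'clock': 0.1, 'joint_pos': array([-5.27641896e+01,  2.05866535e+01,  6.38631712e-01, -1.50702492e-02,
       -7.01357061e+01, -1.65075681e+01]), 'qvel': array([-0.09792168, -0.01066116,  0.25343014,  0.13607961,  0.00221666,
        0.11190495]), 'tau': array([-1.51843884e-03, -5.84162557e+01,  2.93753690e+01,  7.01556444e+00,
        1.01882775e-02, -4.59843875e-05]), 'tool_pos': array([ 0.23872784, -0.63092846,  0.23672943]), 'orientation': array([ 1.79915697e+02, -1.02086140e-02, -1.59276881e+02]), 'force': array([-0.66006868, -0.59854889,  0.04043388]), 'moment': array([-0.04378656, -0.00186555,  0.00667001]), 'opening': 0.08758215254201421}
```

View pics/top.png

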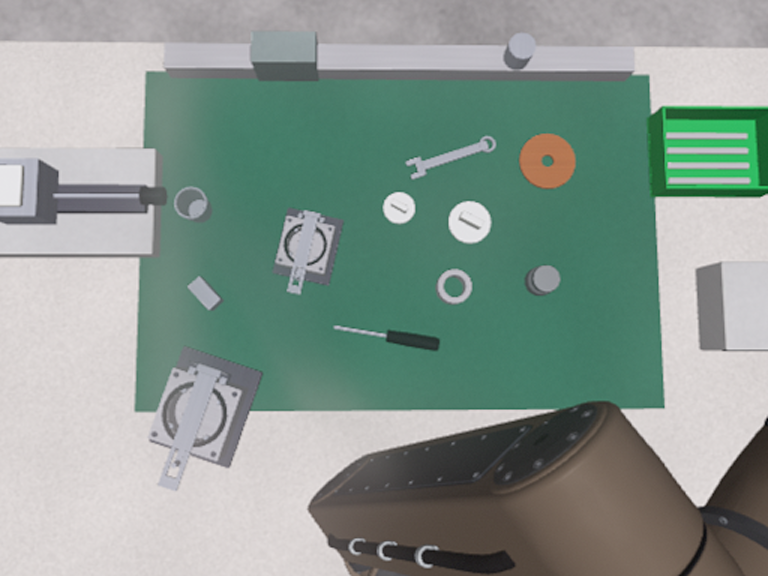

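View pics/side.png

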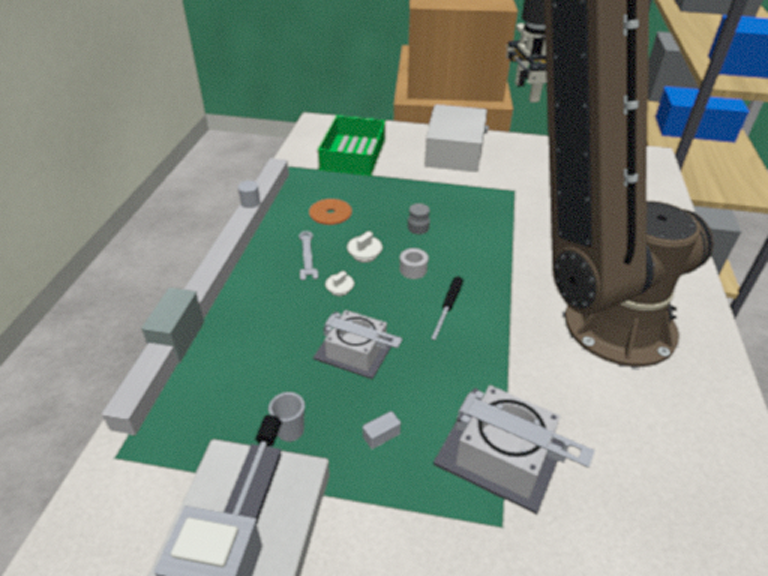

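Candidates (top.png pixels): blocks are the small one at (307,245) and the large one at (205,410), so I choose the small one. Caps are the small one at (399,208) and the large one at (469,222), so I choose the large one. The side view shows the same layout: block (357,340), cap (365,245).

```bash
python3 - <<'E'
from h import *
d=np.load('last_top.npz'); a,K,C=d['img'],d['K'],d['C']
hsv=cv2.cvtColor(a,cv2.COLOR_RGB2HSV)
m=((hsv[:,:,1]<40)&(hsv[:,:,2]>200)).astype(np.uint8); m[:120]=0;m[160:]=0; m=m; 
cs,_=cv2.findContours(m,cv2.RETR_EXTERNAL,cv2.CHAIN_APPROX_NONE)
for c in cs:
    if cv2.contourArea(c)>200 and len(c)>5:
        e=cv2.fitEllipse(cv2.convexHull(c)); p=ray(e[0],K,C,.027); print('cap?',e,p, e[1][0]/438*(C[2,3]-.027))
for n,uv,z in [('hasp end tip',(296/1.5,292/1.5),.066),('hinge',(311/1.5,213/1.5),.066),('bore',(307/1.5,245/1.5),.06)]: print(n,ray(uv,K,C,z))
x=a[120:210,170:350]; save('crop',x,4.4)
E
```

```text
cap? ((54.34809112548828, 152.26368713378906), (29.34067153930664, 117.00120544433594), 83.65469360351562) [0.57070952 0.59980631 0.027     ] 0.08214695298659486
cap? ((312.65692138671875, 147.51986694335938), (26.834312438964844, 27.485416412353516), 117.59483337402344) [ 0.5862851  -0.12775713  0.027     ] 0.0751297392562452
cap? ((474.7239990234375, 144.55319213867188), (77.16336822509766, 78.4086685180664), 141.03387451171875) [ 0.59630444 -0.59710053  0.027     ] 0.2160392127829327
cap? ((265.6534118652344, 137.9862518310547), (20.018375396728516, 20.409177780151367), 96.19784545898438) [0.61348251 0.00632217 0.027     ] 0.05604672477860829
hasp end tip [0.44781174 0.194914   0.066     ]
hinge [0.59306765 0.16900641 0.066     ]
bore [0.5347617  0.17631166 0.06      ]
```

View pics/crop.png

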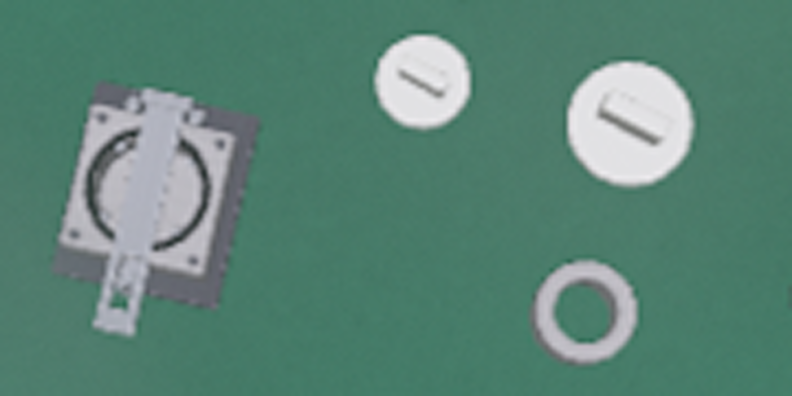

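The close crop agrees with the choice: the smaller block with hasp has its screws around crop (147,189) and a yaw of about -13°. The larger cap is at crop (630,123), with its rib running (600,110)→(660,140).

```bash
cat >> h.py <<'E'
def go(p,yaw=None):
    T=tool(); d=1000*T[:3,:3].T@(np.array(p)-T[:3,3]); r=0
    if yaw is not None:
        y=np.degrees(np.arctan2(T[1,0],T[0,0])); r=-np.radians((yaw-y+180)%360-180)
    print('offset',d.round(1),'roll',round(r,3))
E
python3 - <<'E'
from h import *
d=np.load('last_top.npz'); K,C=d['K'],d['C']
c=ray((203.4,162.95),K,C,.058); print('block',c)
s=cams.snapshot('wrist'); print(s['T_tool_cam'],s['K'])
go([.58,-.13,.30],-116.6)
E
```

```text
block [0.53614553 0.17996531 0.058     ]
[[-2.76689873e-05 -9.61751177e-01 -2.73924574e-01  7.28188599e-02]
 [ 9.99999985e-01 -7.30743782e-05  1.55555165e-04  8.93682890e-04]
 [-1.69622231e-04 -2.73924566e-01  9.61751165e-01 -1.47472353e-01]
 [ 0.00000000e+00  0.00000000e+00  0.00000000e+00  1.00000000e+00]] [[336.64101863   0.         258.99216984]
 [  0.         336.64101863 195.05173317]
 [  0.           0.           1.        ]]
offset [-496.4  347.9  -62.8] roll -0.745
```

Request:
jog_arm(motion=[{"offset": [-496, 348, -63], "roll": -0.745, "hand": 87}, {"offset": [-496, 348, -63], "roll": -0.745, "hand": 87}, {"offset": [-496, 348, -63], "roll": -0.745, "hand": 87}, {"offset": [-496, 348, -63], "roll": -0.745, "hand": 87}, {"offset": [-496, 348, -63], "roll": -0.745, "hand": 87}, {"offset": [-496, 348, -63], "roll": -0.745, "hand": 87}, {"offset": [-496, 348, -63], "roll": -0.745, "hand": 87}, {"offset": [-496, 348, -63], "roll": -0.745, "hand": 87}, {"offset": [-496, 348, -63], "roll": -0.745, "hand": 87}, {"offset": [-496, 348, -63], "roll": -0.745, "hand": 87}, {"offset": [-496, 348, -63], "roll": -0.745, "hand": 87}, {"offset": [-496, 348, -63], "roll": -0.745, "hand": 87}, {"offset": [-496, 348, -63], "roll": -0.745, "hand": 87}, {"offset": [-496, 348, -63], "roll": -0.745, "hand": 87}, {"offset": [-496, 348, -63], "roll": -0.745, "hand": 87}, {"offset": [-496, 348, -63], "roll": -0.745, "hand": 87}, {"offset": [-496, 348, -63], "roll": -0.745, "hand": 87}, {"offset": [-496, 348, -63], "roll": -0.745, "hand": 87}, {"offset": [-496, 348, -63], "roll": -0.745, "hand": 87}, {"offset": [-496, 348, -63], "roll": -0.745, "hand": 87}])

```text
clock: 1.82
tool_pos: [0.579, -0.1312, 0.3006]
orientation: [180.0, -0.0, -116.7]
force: [-0.6, -0.2, 0.1]
opening: 0.0871
```

```bash
python3 - <<'E'
from h import *
a,K,C=snap('wrist'); save('w1',a,1.5); print(ctrl.get_obs()['joint_pos'])
print(proj([.586,-.128,.027],K,C)*1.5)
b=-np.radians(13);u=np.array([np.cos(b),np.sin(b),0]);e=np.array([.536,.180,0])-.078*u
print(e); go([e[0],e[1],.30],167)
E
```

```text
[ 6.08264826e+00  1.09766681e+01 -4.24309931e+00  6.65221425e-04
 -7.47806527e+01 -3.27454375e+01]
[382.87101029 245.31787047]
[0.45999913 0.19754618 0.        ]
offset [-240.4  253.9    0.6] roll 1.332
```

View pics/w1.png

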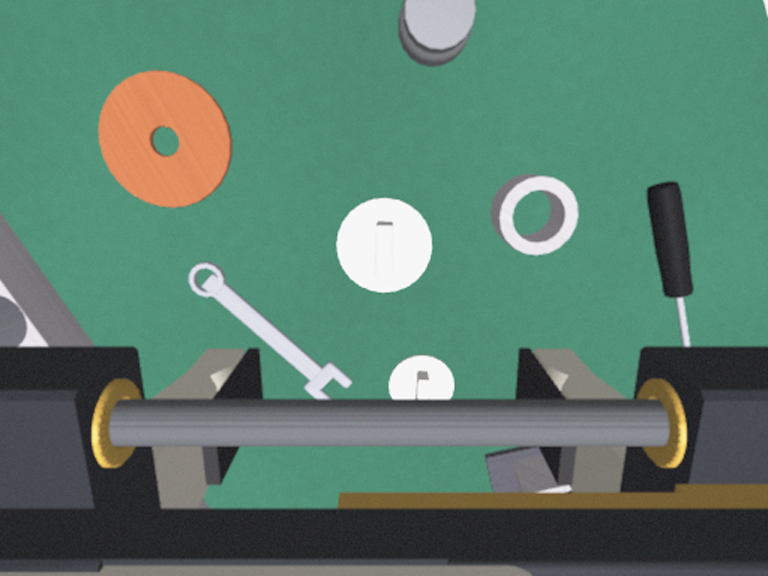

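The picture shows the large cap at (384,245), where I predicted it, with its rib upright in the image, so a yaw of about -116.6 is right for its grasp. Next I move over the hasp end.

Request:
jog_arm(motion=[{"offset": [-240, 254, 0], "roll": 1.332, "hand": 87}, {"offset": [-240, 254, 0], "roll": 1.332, "hand": 87}, {"offset": [-240, 254, 0], "roll": 1.332, "hand": 87}, {"offset": [-240, 254, 0], "roll": 1.332, "hand": 60}, {"offset": [-240, 254, 0], "roll": 1.332, "hand": 60}, {"offset": [-240, 254, 0], "roll": 1.332, "hand": 60}, {"offset": [-240, 254, 0], "roll": 1.332, "hand": 60}, {"offset": [-240, 254, 0], "roll": 1.332, "hand": 60}, {"offset": [-240, 254, 0], "roll": 1.332, "hand": 60}, {"offset": [-240, 254, 0], "roll": 1.332, "hand": 60}, {"offset": [-240, 254, 0], "roll": 1.332, "hand": 60}, {"offset": [-240, 254, 0], "roll": 1.332, "hand": 60}, {"offset": [-240, 254, 0], "roll": 1.332, "hand": 60}, {"offset": [-240, 254, 0], "roll": 1.332, "hand": 60}, {"offset": [-240, 254, 0], "roll": 1.332, "hand": 60}, {"offset": [-240, 254, 0], "roll": 1.332, "hand": 60}])

```text
clock: 3.2
tool_pos: [0.46, 0.1975, 0.3006]
orientation: [180.0, 0.0, 167.2]
force: [1.3, 0.2, 0.6]
opening: 0.0599
```

```bash
python3 - <<'E'
from h import *
a,K,C=snap('wrist'); save('w2',a,1.5); print(ctrl.get_obs()['joint_pos'])
b=-np.radians(13);u=np.array([np.cos(b),np.sin(b),0]);c=np.array([.536,.180,.064])
for s in (-.092,-.078,0,.056): print(s,proj(c+s*u,K,C)*1.5)
E
```

```text
[ 4.57689727e+01  1.73048876e+00 -1.48752464e+01 -1.07080523e-03
 -7.33900702e+01 -1.48627139e+02]
-0.092 [386.714859   229.74396803]
-0.078 [386.68057204 247.81783093]
0 [386.5012552  342.34204753]
0.056 [386.38359647 404.36410571]
```

View pics/w2.png

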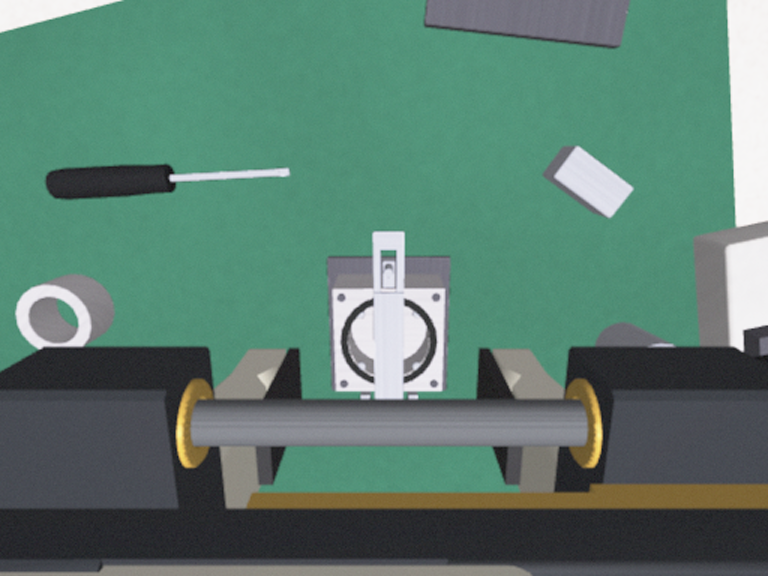

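The strap tip is at (388,232), the bore ring around (389,340), and the block is square to the tool. I refine the numbers from this picture.

```bash
python3 - <<'E'
from h import *
d=np.load('last_wrist.npz'); a,K,C=d['img'],d['K'],d['C']
g=cv2.cvtColor(a,cv2.COLOR_RGB2GRAY)
x0,x1,y0,y1=224,296,194,258
m=np.zeros_like(g); m[y0:y1,x0:x1]=(g[y0:y1,x0:x1]<70)
cs,_=cv2.findContours(m,cv2.RETR_EXTERNAL,cv2.CHAIN_APPROX_NONE)
pts=np.vstack([c for c in cs if cv2.contourArea(c)>20])
e=cv2.fitEllipse(cv2.convexHull(pts)); print(e, 'ring centre',ray(e[0],K,C,.06),'dia',e[1][0]/K[0,0]*(C[2,3]-.06))
for r in (162,175,200,210,235):
    print(r,g[r,240:280])
print(g[145:165,259])
print('screws mid',[ray(np.array(q)/1.5,K,C,.058)[:2] for q in ((341,297),(435,297),(345,384),(432,384))])
E
```

```text
((258.80328369140625, 226.6909637451172), (58.02517318725586, 62.32491683959961), 90.37420654296875) ring centre [0.53587163 0.1814514  0.06      ] dia 0.06689355717558661
162 [124 124 124 125 124 125 124 122 166 216 227 227 228 228 228 226 229 228
 228 228 228 229 228 228 229 229 229 229 233 208 122 123 124 126 124 124
 122 122 121 125]
175 [117 118 119 118 123 122 120 119 160 214 228 227 226 191 142 202 225 214
 202 201 211 223 222 166 184 226 228 228 230 196 116 118 118 117 119 120
 115 119 118 115]
200 [232 232 223 198 158 118  95  55  83 190 227 226 226 228 227 225 224 226
 227 227 227 227 226 227 227 228 227 228 214 148  61  67  79 124 175 207
 224 231 231 231]
210 [226 223 217 223 232 232 233 233 220 216 226 227 228 229 226 226 225 227
 227 227 227 228 226 227 227 228 229 228 226 228 230 231 232 231 221 207
 216 226 219 166]
235 [135 157 201 226 234 237 236 237 236 237 231 227 227 229 230 228 226 228
 227 228 228 229 228 228 227 228 229 230 226 232 236 236 237 236 231 218
 180 134 122 119]
[121 120 124 125 123 121 122 122 122 189 230 225 226 227 227 227 226 228
 227 226]
screws mid [array([0.4920851 , 0.15245266]), array([0.50891468, 0.22624813]), array([0.56726953, 0.13676668]), array([0.58365997, 0.20859661])]
```

Request:
jog_arm(motion=[{"offset": [-1, 1, 40], "roll": 0, "hand": 60}, {"offset": [-1, 1, 80], "roll": 0, "hand": 60}, {"offset": [-1, 1, 120], "roll": 0, "hand": 60}, {"offset": [-1, 1, 160], "roll": 0, "hand": 60}, {"offset": [-1, 1, 195], "roll": 0, "hand": 60}, {"offset": [-1, 1, 220], "roll": 0, "hand": 60}, {"offset": [-1, 1, 235], "roll": 0, "hand": 60}, {"offset": [-1, 1, 244], "roll": 0, "hand": 60}, {"offset": [-1, 1, 244], "roll": 0, "hand": 60}, {"offset": [-1, 1, 244], "roll": 0, "hand": 60}, {"offset": [-1, 1, 244], "roll": 0, "hand": 10}, {"offset": [-1, 1, 244], "roll": 0, "hand": 10}, {"offset": [-1, 1, 244], "roll": 0, "hand": 10}, {"offset": [-1, 1, 244], "roll": 0, "hand": 10}, {"offset": [-1, 1, 244], "roll": 0, "hand": 10}, {"offset": [-1, 1, 244], "roll": 0, "hand": 10}, {"offset": [-1, 1, 244], "roll": 0, "hand": 10}, {"offset": [-1, 1, 244], "roll": 0, "hand": 10}])

```text
clock: 4.75
tool_pos: [0.4606, 0.1972, 0.0567]
orientation: [-179.9, -0.0, 167.1]
force: [1.2, -7.8, 4.5]
opening: 0.0235
```

```bash
python3 - <<'E'
import numpy as np
for i in range(1,20):
    t=np.radians(6.2*i); print(i,[int(round(-134*(1-np.cos(t)))),0,int(round(-134*np.sin(t)))])
E
```

```text
1 [-1, 0, -14]
2 [-3, 0, -29]
3 [-7, 0, -43]
4 [-12, 0, -56]
5 [-19, 0, -69]
6 [-27, 0, -81]
7 [-37, 0, -92]
8 [-47, 0, -102]
9 [-59, 0, -111]
10 [-71, 0, -118]
11 [-84, 0, -124]
12 [-98, 0, -129]
13 [-112, 0, -132]
14 [-127, 0, -134]
15 [-141, 0, -134]
16 [-155, 0, -132]
17 [-170, 0, -129]
18 [-183, 0, -125]
19 [-196, 0, -119]
```

Request:
jog_arm(motion=[{"offset": [-1, 0, -14], "roll": 0, "hand": 10}, {"offset": [-3, 0, -29], "roll": 0, "hand": 10}, {"offset": [-7, 0, -43], "roll": 0, "hand": 10}, {"offset": [-12, 0, -56], "roll": 0, "hand": 10}, {"offset": [-19, 0, -69], "roll": 0, "hand": 10}, {"offset": [-27, 0, -81], "roll": 0, "hand": 10}, {"offset": [-37, 0, -92], "roll": 0, "hand": 10}, {"offset": [-47, 0, -102], "roll": 0, "hand": 10}, {"offset": [-59, 0, -111], "roll": 0, "hand": 10}, {"offset": [-71, 0, -118], "roll": 0, "hand": 10}])

```text
clock: 5.58
tool_pos: [0.5289, 0.1816, 0.1745]
orientation: [-179.9, -0.2, 167.1]
force: [-3.7, -2.3, -0.8]
opening: 0.0235
```

Request:
jog_arm(motion=[{"offset": [-13, 0, -6], "roll": 0, "hand": 10}, {"offset": [-27, 0, -11], "roll": 0, "hand": 10}, {"offset": [-41, 0, -14], "roll": 0, "hand": 10}, {"offset": [-56, 0, -16], "roll": 0, "hand": 10}, {"offset": [-70, 0, -16], "roll": 0, "hand": 10}, {"offset": [-84, 0, -14], "roll": 0, "hand": 10}, {"offset": [-99, 0, -11], "roll": 0, "hand": 10}, {"offset": [-112, 0, -7], "roll": 0, "hand": 10}, {"offset": [-125, 0, -1], "roll": 0, "hand": 10}, {"offset": [-125, 0, -1], "roll": 0, "hand": 10}, {"offset": [-125, 0, -1], "roll": 0, "hand": 60}, {"offset": [-125, 0, -1], "roll": 0, "hand": 60}, {"offset": [-125, 0, -1], "roll": 0, "hand": 60}, {"offset": [-125, 0, -1], "roll": 0, "hand": 60}, {"offset": [-125, 0, -1], "roll": 0, "hand": 60}, {"offset": [-125, 0, -40], "roll": 0, "hand": 60}, {"offset": [-125, 0, -80], "roll": 0, "hand": 60}, {"offset": [-125, 0, -110], "roll": 0, "hand": 60}, {"offset": [-125, 0, -110], "roll": 0, "hand": 60}, {"offset": [-125, 0, -110], "roll": 0, "hand": 60}])

```text
clock: 7.25
tool_pos: [0.6528, 0.1557, 0.2874]
orientation: [179.8, 0.2, 167.1]
force: [-0.2, 0.2, -0.8]
opening: 0.06
```

```bash
python3 - <<'E'
from h import *
a,K,C=snap('side'); b,_,_=snap('top'); 
save('s2',np.hstack([cv2.resize(a[160:300,180:300],(400,467)),cv2.resize(b[110:230,150:253],(400,467))]))
go([.5863,-.1278,.30],-116.6)
E
```

```text
offset [   0.5 -290.4  -15.9] roll -1.332
```

View pics/s2.png

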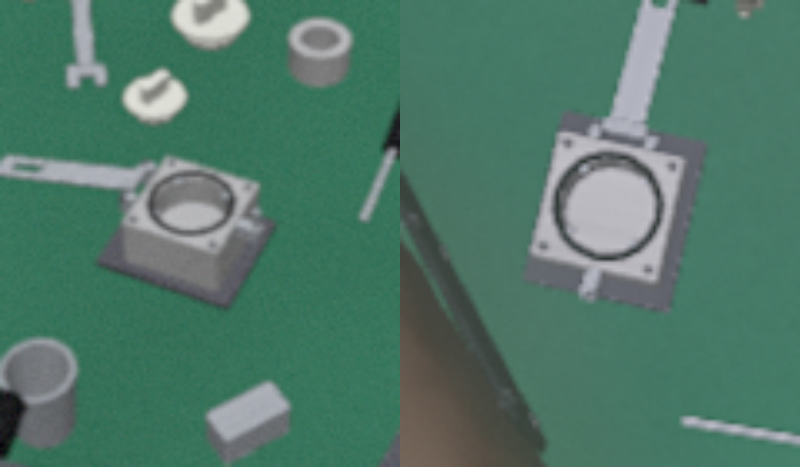

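The picture shows the hasp swung right over, hanging off the hinge side, with the bore and ring clear. Now the cap.

Request:
jog_arm(motion=[{"offset": [0, -290, -16], "roll": -1.332, "hand": 60}, {"offset": [0, -290, -16], "roll": -1.332, "hand": 60}, {"offset": [0, -290, -16], "roll": -1.332, "hand": 60}, {"offset": [0, -290, -16], "roll": -1.332, "hand": 60}, {"offset": [0, -290, -16], "roll": -1.332, "hand": 60}, {"offset": [0, -290, -16], "roll": -1.332, "hand": 60}, {"offset": [0, -290, -16], "roll": -1.332, "hand": 60}, {"offset": [0, -290, -16], "roll": -1.332, "hand": 60}, {"offset": [0, -290, -16], "roll": -1.332, "hand": 60}, {"offset": [0, -290, -16], "roll": -1.332, "hand": 60}, {"offset": [0, -290, -16], "roll": -1.332, "hand": 60}, {"offset": [0, -290, -16], "roll": -1.332, "hand": 60}, {"offset": [0, -290, -16], "roll": -1.332, "hand": 60}, {"offset": [0, -290, -16], "roll": -1.332, "hand": 60}, {"offset": [0, -290, -16], "roll": -1.332, "hand": 60}])

```text
clock: 8.6
tool_pos: [0.5872, -0.1275, 0.3001]
orientation: [180.0, -0.0, -116.7]
force: [-0.2, 0.4, 0.1]
opening: 0.0598
```

```bash
python3 - <<'E'
from h import *
a,K,C=snap('wrist')
hsv=cv2.cvtColor(a,cv2.COLOR_RGB2HSV)
m=((hsv[:,:,1]<40)&(hsv[:,:,2]>200)).astype(np.uint8)
cs,_=cv2.findContours(m,cv2.RETR_EXTERNAL,cv2.CHAIN_APPROX_NONE)
for c in cs:
    if cv2.contourArea(c)>900:
        e=cv2.fitEllipse(cv2.convexHull(c)); p=ray(e[0],K,C,.026); print(e,p)
x,y=proj([.586,-.128,.03],K,C).astype(int)
sv=cv2.cvtColor(a[max(y-50,0):y+50,x-50:x+50],cv2.COLOR_RGB2GRAY)
sv=np.clip((sv.astype(float)-200)*4.6,0,255).astype(np.uint8)
save('w3',np.dstack([sv]*3),6)
go([.5863,-.1278,.040],-116.6)
E
```

```text
((284.80523681640625, 252.0428009033203), (39.92751693725586, 43.75308609008789), 84.0241928100586) [0.61337476 0.0032655  0.026     ]
((183.8237762451172, 218.79481506347656), (36.604496002197266, 141.40528869628906), 130.58474731445312) [ 0.71244505 -0.10060578  0.026     ]
((260.11444091796875, 157.66688537597656), (63.41749954223633, 63.99711608886719), 79.08548736572266) [ 0.58517958 -0.12820128  0.026     ]
((364.0381774902344, 137.4993133544922), (50.28339385986328, 54.96598434448242), 41.588382720947266) [ 0.45856946 -0.09275424  0.026     ]
offset [  0.7   0.6 260.2] roll -0.001
```

View pics/w3.png

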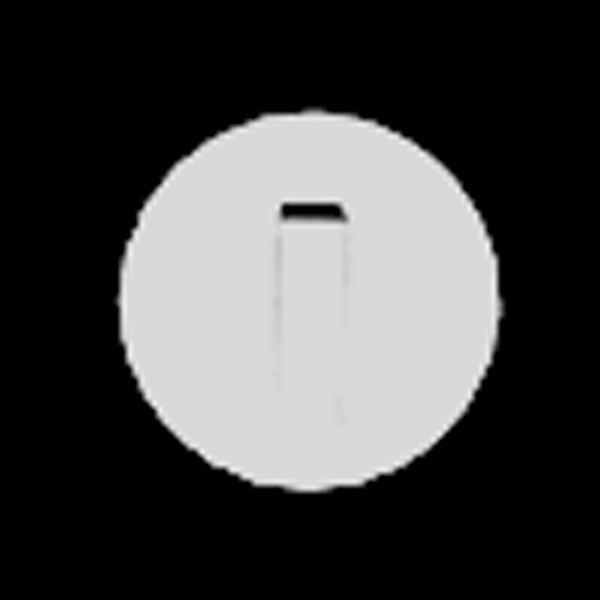

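The rib stands vertical in the image, aligned with the jaws, so I descend and grip.

Request:
jog_arm(motion=[{"offset": [1, 1, 40], "roll": 0, "hand": 60}, {"offset": [1, 1, 80], "roll": 0, "hand": 60}, {"offset": [1, 1, 120], "roll": 0, "hand": 60}, {"offset": [1, 1, 160], "roll": 0, "hand": 60}, {"offset": [1, 1, 200], "roll": 0, "hand": 60}, {"offset": [1, 1, 230], "roll": 0, "hand": 50}, {"offset": [1, 1, 250], "roll": 0, "hand": 50}, {"offset": [1, 1, 258], "roll": 0, "hand": 50}, {"offset": [1, 1, 260], "roll": 0, "hand": 50}, {"offset": [1, 1, 260], "roll": 0, "hand": 50}, {"offset": [1, 1, 260], "roll": 0, "hand": 30}, {"offset": [1, 1, 260], "roll": 0, "hand": 20}, {"offset": [1, 1, 260], "roll": 0, "hand": 0}, {"offset": [1, 1, 260], "roll": 0, "hand": 0}, {"offset": [1, 1, 260], "roll": 0, "hand": 0}, {"offset": [1, 1, 260], "roll": 0, "hand": 0}, {"offset": [1, 1, 260], "roll": 0, "hand": 0}, {"offset": [1, 1, 260], "roll": 0, "hand": 0}])

```text
clock: 10.15
tool_pos: [0.5861, -0.1281, 0.0409]
orientation: [-180.0, 0.0, -116.6]
force: [-0.4, 0.9, 3.6]
opening: 0.0138
```

Request:
jog_arm(motion=[{"offset": [0, 0, -10], "roll": 0, "hand": 0}, {"offset": [0, 0, -30], "roll": 0, "hand": 0}, {"offset": [0, 0, -55], "roll": 0, "hand": 0}, {"offset": [0, 0, -85], "roll": 0, "hand": 0}, {"offset": [0, 0, -115], "roll": 0, "hand": 0}, {"offset": [-20, 14, -140], "roll": 0, "hand": 0}, {"offset": [-45, 32, -160], "roll": 0, "hand": 0}, {"offset": [-70, 50, -160], "roll": 0, "hand": 0}, {"offset": [-95, 69, -160], "roll": 0, "hand": 0}, {"offset": [-120, 87, -160], "roll": 0, "hand": 0}, {"offset": [-145, 105, -160], "roll": 0, "hand": 0}, {"offset": [-170, 123, -160], "roll": 0, "hand": 0}, {"offset": [-195, 141, -160], "roll": 0, "hand": 0}, {"offset": [-215, 155, -160], "roll": 0, "hand": 0}, {"offset": [-235, 170, -160], "roll": 0, "hand": 0}, {"offset": [-248, 179, -160], "roll": 0, "hand": 0}, {"offset": [-254, 183, -160], "roll": 0, "hand": 0}, {"offset": [-254, 183, -160], "roll": 0, "hand": 0}, {"offset": [-254, 183, -160], "roll": 0, "hand": 0}])

```text
clock: 11.73
tool_pos: [0.5359, 0.1808, 0.2007]
orientation: [180.0, -0.0, -116.5]
force: [-0.3, 0.2, -0.8]
opening: 0.0138
```

```bash
python3 - <<'E'
from h import *
a,K,C=snap('wrist'); s,K2,C2=snap('side'); o=ctrl.get_obs(); print(o['tool_pos'],o['orientation'],o['force'],o['opening'])
cam=lambda p:proj(p,K,C)
print('ring pred',cam([.5365,.1812,.06])*1.1)
save('w4',np.hstack([cv2.resize(a,(460,345)),cv2.resize(s[120:280,180:340],(345,345))]))
E
```

```text
[0.53603291 0.18002899 0.20062038] [ 1.79994348e+02 -1.72381812e-02 -1.16624262e+02] [-0.14169272 -1.33783155 -1.51467604] 0.013689257972448543
ring pred [284.45101521 203.88399014]
```

View pics/w4.png

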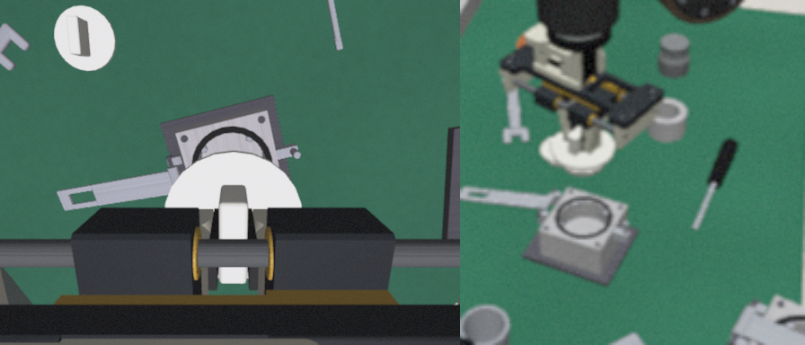

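The picture shows the cap held upright above the open bore: flange at left-panel (233,180), ring at (232,150). I fit both for the final centring.

```bash
python3 - <<'E'
from h import *
from scipy.optimize import least_squares
def circ(P):
    r=least_squares(lambda q:np.hypot(P[:,0]-q[0],P[:,1]-q[1])-q[2],[*P.mean(0),.04],loss='soft_l1',f_scale=.001).x; return r
# ring from the top view with the hasp open
d=np.load('last_top.npz'); a,K,C=d['img'],d['K'],d['C']; g=cv2.cvtColor(a,cv2.COLOR_RGB2GRAY)
u,v=proj([.536,.181,.06],K,C).astype(int); m=np.zeros_like(g); m[v-17:v+18,u-17:u+18]=g[v-17:v+18,u-17:u+18]<90
ys,xs=np.nonzero(m); print('top ring',circ(np.array([ray(q,K,C,.06)[:2] for q in zip(xs,ys)])),len(xs))
# wrist: ring and flange
d=np.load('last_wrist.npz'); a,K,C=d['img'],d['K'],d['C']; g=cv2.cvtColor(a,cv2.COLOR_RGB2GRAY)
u,v=proj([.536,.181,.06],K,C).astype(int); print(u,v)
m=np.zeros_like(g); m[138:172,u-46:u+46]=g[138:172,u-46:u+46]<75
n,l,st,_=cv2.connectedComponentsWithStats(m); k=1+np.argmax(st[1:,4]); ys,xs=np.nonzero(l==k)
print('wrist ring',circ(np.array([ray(q,K,C,.06)[:2] for q in zip(xs,ys)])),len(xs),st[k])
m=(g>228).astype(np.uint8); m[:160]=0; m[232:]=0
cs,_=cv2.findContours(m,cv2.RETR_EXTERNAL,cv2.CHAIN_APPROX_NONE); c=max(cs,key=cv2.contourArea)[:,0]
c=c[(c[:,1]<218)&(c[:,1]>165)]; c=np.array([[x,y] for x,y in c if abs(x-259)>22 or y<185])
zf=.2006-.040+.027
print('flange',circ(np.array([ray(q,K,C,zf)[:2] for q in c])),len(c),'tcp',tool()[:3,3])
E
```

```text
top ring [0.53666788 0.18048843 0.03638756] 99
258 184
wrist ring [0.53702685 0.18099327 0.03674065] 626 [216 141  85  31 626]
flange [0.5357787  0.18073049 0.03900696] 161 tcp [0.53603291 0.18002899 0.20062038]
```

Request:
jog_arm(motion=[{"offset": [-0.5, -1, 25], "roll": 0, "hand": 0}, {"offset": [-0.5, -1, 50], "roll": 0, "hand": 0}, {"offset": [-0.5, -1, 70], "roll": 0, "hand": 0}, {"offset": [-0.5, -1, 82], "roll": 0, "hand": 0}, {"offset": [-0.5, -1, 90], "roll": 0, "hand": 0}, {"offset": [-0.5, -1, 96], "roll": 0, "hand": 0}, {"offset": [-0.5, -1, 100], "roll": 0, "hand": 0}, {"offset": [-0.5, -1, 103], "roll": 0, "hand": 0}, {"offset": [-0.5, -1, 105], "roll": 0, "hand": 0}, {"offset": [-0.5, -1, 105], "roll": 0, "hand": 0}, {"offset": [-0.5, -1, 105], "roll": 0, "hand": 0}])

```text
clock: 12.75
tool_pos: [0.5374, 0.1811, 0.096]
orientation: [-180.0, 0.0, -116.6]
force: [-0.2, -0.3, -0.9]
opening: 0.0136
```

Request:
jog_arm(motion=[{"offset": [0, 0, 1.5], "roll": 0, "hand": 0}, {"offset": [0, 0, 3], "roll": 0, "hand": 0}, {"offset": [0, 0, 4.5], "roll": 0, "hand": 0}, {"offset": [0, 0, 6], "roll": 0, "hand": 0}, {"offset": [0, 0, 7.5], "roll": 0, "hand": 0}, {"offset": [0, 0, 7.5], "roll": 0, "hand": 0}])

```text
clock: 13.25
tool_pos: [0.5377, 0.1812, 0.089]
orientation: [-179.9, 0.0, -116.5]
force: [-0.5, -1.0, 5.1]
opening: 0.0137
```

Request:
jog_arm(motion=[{"offset": [0, 0, 1.5], "roll": 0, "hand": 0}, {"offset": [0, 0, 3], "roll": 0, "hand": 0}, {"offset": [0, 0, 4.5], "roll": 0, "hand": 0}, {"offset": [0, 0, 6], "roll": 0, "hand": 0}, {"offset": [0, 0, 7.5], "roll": 0, "hand": 0}, {"offset": [0, 0, 8.5], "roll": 0, "hand": 0}, {"offset": [0, 0, 8.5], "roll": 0, "hand": 0}])

```text
clock: 13.83
tool_pos: [0.5368, 0.1807, 0.0791]
orientation: [180.0, -0.1, -116.6]
force: [-0.2, 0.2, -1.1]
opening: 0.0133
```

Request:
jog_arm(motion=[{"offset": [0, 0, 0.5], "roll": 0, "hand": 0}, {"offset": [0, 0, 1], "roll": 0, "hand": 0}, {"offset": [0, 0, 1.5], "roll": 0, "hand": 0}, {"offset": [0, 0, 1.5], "roll": 0, "hand": 0}])

```text
clock: 14.17
tool_pos: [0.537, 0.1809, 0.0789]
orientation: [-180.0, -0.0, -116.6]
force: [-4.0, -0.6, 8.2]
opening: 0.014
```

Request:
jog_arm(motion=[{"offset": [0, 0, 0.5], "roll": 0, "hand": 0}, {"offset": [0, 0, 1], "roll": 0, "hand": 0}, {"offset": [0, 0, 1.5], "roll": 0, "hand": 0}, {"offset": [0, 0, 1.5], "roll": 0, "hand": 0}, {"offset": [0, 0, 1.5], "roll": 0, "hand": 0}])

```text
clock: 14.58
tool_pos: [0.537, 0.1808, 0.0789]
orientation: [-180.0, 0.0, -116.5]
force: [-9.8, -1.8, 21.3]
opening: 0.014
```

```bash
python3 - <<'E'
from h import *
s,K2,C2=snap('side'); o=ctrl.get_obs(); print(o['tool_pos'],o['force'],o['moment'],o['opening'])
save('s5',s[180:265,190:300],6)
E
```

```text
[0.53697324 0.18079257 0.07881334] [-9.79114995 -1.00569923 22.11627109] [-0.43425215  3.62485764 -0.03871824] 0.013889393598721123
```

View pics/s5.png

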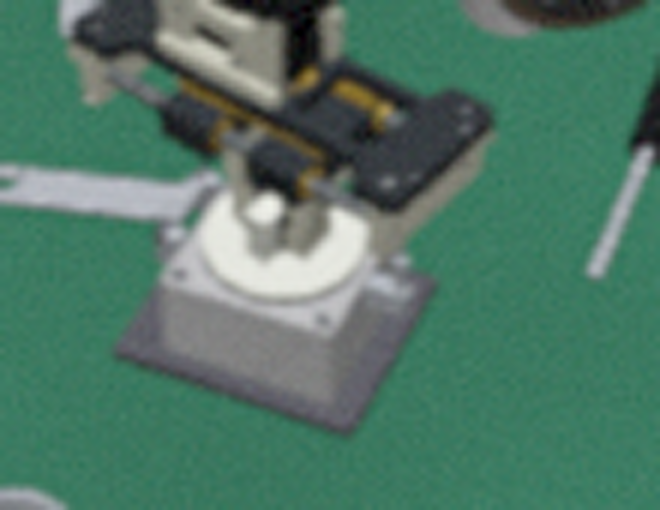

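The picture shows the flange sitting flush and centred on the block at (285,235), with the hasp still over on the hinge side. The press is holding at about 22 N, so I hand in.

```bash
python3 -c "
from h import *
print(order.close_job()); o=ctrl.get_obs(); print(o['clock'],o['tool_pos'],o['force'])"
```

```text
the job is handed in; nothing more can be done
None
the job is handed in; nothing more can be done
```

The job is done and handed in at about 14.6 s, well inside the 61 s limit. I pinched the hasp and swung it about 118° over, then released it to fall to the stop. Then I gripped the larger cap by its rib and pressed it into the smaller block's bore while still holding it.

- **Hasp:** the picture after release and the final side view both show it hanging off the hinge side, with nothing over the bore.
- **Snap:** the push showed about 5 N with the flange roughly 10 mm above the ring. By the time the flange reached ring level the force had dropped to about -1 N, as expected once the bead is past the balls.
- **Press:** the tool stopped at a TCP height of 0.0788 m, against about 0.079 m expected for the flange flush on the ring. It was holding about 22 N downward, with about 10 N sideways as well, and the final view shows the flange flush and centred.
- **Disagreements:** the different views put the bore centre within about 1.5 mm of each other, which is well inside the bore's clearance.
- **Not checked:** I did not measure the bystanders again. The arm passed well clear of them, and nothing looked moved in the views I took. The readings after hand-in were refused, so the last force is from just before it.

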